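# Load the kiln shelf in reverse order

### The job

Move the four pots from the wooden ware board onto the white kiln shelf, in reverse order: the pot that now stands nearest the blue end of the ware board goes on the marked circle farthest from the blue end of the kiln shelf, the next pot on the next circle, and so on. Stand every pot upright in the middle of its circle and let go; they are fragile, so never knock one over and set them down without dropping them.

Things in the scene. Friction and masses are not known exactly. Their poses are not given: they have to be found in the camera images.
- pot_white: White-glazed straight tumbler, 54 mm outside diameter, 70 mm tall, 4 mm walls. It is an open cup with a flat foot and a straight upright outer wall from 16 mm above the foot to its rim, mass 110 to 230 g. Origin at the centre of its underside, z up to its mouth; its yaw at the start means nothing. It starts upright within 5 mm of the centre of the white bat.
- pot_terracotta: Bare orange-brown terracotta cup with one thin white line round it, 58 mm outside diameter, 56 mm tall, 4 mm walls. It is an open cup with a flat foot and a straight upright outer wall from 16 mm above the foot to its rim, mass 110 to 230 g. Origin at the centre of its underside, z up to its mouth; its yaw at the start means nothing. It starts upright within 5 mm of the centre of the black bat.
- pot_blue: Blue-glazed cup, foot 44 mm, widening to 56 mm outside diameter at 16 mm height, 62 mm tall, 4 mm walls. It is an open cup with a flat foot and a straight upright outer wall from 16 mm above the foot to its rim, mass 110 to 230 g. Origin at the centre of its underside, z up to its mouth; its yaw at the start means nothing. It starts upright within 5 mm of the centre of the grey bat.
- pot_green: Green-glazed cup, foot 48 mm, widening to 52 mm outside diameter at 12 mm height, 66 mm tall, 4 mm walls. It is an open cup with a flat foot and a straight upright outer wall from 16 mm above the foot to its rim, mass 110 to 230 g. Origin at the centre of its underside, z up to its mouth; its yaw at the start means nothing. It starts upright within 5 mm of the centre of the red bat.
- bat_white: Round flat disc, 72 mm across, 8 mm thick, fixed on the ware board at one of its four places, never moves; starts under the white pot. White. Origin at the centre of its underside.
- bat_black: Round flat disc, 72 mm across, 8 mm thick, fixed on the ware board at one of its four places, never moves; starts under the terracotta pot. Black. Origin at the centre of its underside.
- bat_grey: Round flat disc, 72 mm across, 8 mm thick, fixed on the ware board at one of its four places, never moves; starts under the blue pot. Grey. Origin at the centre of its underside.
- bat_red: Round flat disc, 72 mm across, 8 mm thick, fixed on the ware board at one of its four places, never moves; starts under the green pot. Red. Origin at the centre of its underside.
- ware_board: Light wooden plank on two low battens, fixed, 90 mm (x) by 370 mm (y), top face 30 mm above its underside, one end painted blue (a stripe 12 mm wide). It holds the row of bats and pots at the start. Origin at the centre of its underside on the table; its y axis runs along the row towards the blue end. The bats stand centred at y = +135, +45, -45 and -135 mm in its frame, x = 0. It may be the board nearer to or farther from the robot, about 180 mm from the other.
- kiln_shelf: White kiln shelf slab on two low terracotta feet, fixed, empty at the start, 90 mm (x) by 370 mm (y), top face 30 mm above its underside, one end painted blue (a stripe 12 mm wide). Origin at the centre of its underside on the table; its y axis runs along the slab towards the blue end. Four dark painted circles (72 mm across, flat, each with a centre dot) mark the places, centred at y = +135, +45, -45 and -135 mm in its frame, x = 0.
Not all that is in view belongs to the job. Several things have the shape of the pot_blue; the one meant has the colours described above.

How it is judged:
By the outcome, as a careful person would: the job done as asked, in the order asked, and still so for the second after the job is handed in, with the robot touching nothing.
It also fails if it takes over 99 s, if anything falls off the work surface, if the arm or the gripper's body presses on something with over 40 N, if the wrist force passes 120 N, or if a joint passes its speed limit or range.

### The arm

A 7-joint arm with a two-finger parallel gripper is mounted at the origin on the work surface. World frame = base frame: x ahead of the robot, y to its left, z up, the work surface at z = 0. Lengths are in mm, angles in rad, forces in N, time in s.
With the tool pointing down it reaches from about 350 to 900 mm from the base axis. Payload 7.2 kg.
Tool frame: the origin (TCP) lies on the centre line of the jaws, within the pads' length; the fingertips stand 19 mm ahead of it and the grasp point (between the pads) is the TCP; z points along the fingers, y is the direction in which the jaws open and shut (so a half turn about z gives the same grasp; the last joint's range is limited). The gripper opens to 85 mm and grips with 20 to 120 N. Pads are 22 mm wide; open, the fingers measure 114 mm over their backs; the gripper's body (76 mm by 85 mm) begins 54 mm behind the grasp point. The pads swing forward as they close: fully open they stand 13 mm farther back than shut.
Start: joints at [-1.352, 0.411, -0.013, 1.596, 0.006, 1.134, -0.082], TCP at [176.812, 599.471, 250.297] pointing down, gripper open.
Joint ranges: [-2.95, 2.95], [-0.29, 1.99], [-1.47, 1.44], [0.14, 2.54], [-1.03, 4.17], [0.13, 1.85], [-2.86, 2.86]. Speed limits (rad/s): [2.39, 2.39, 3.01, 3.01, 3.14, 3.14, 3.14].

### API

Orientations are given as a rotation vector (axis times angle).
In Python, from cell import robot gives the robot as it stands.
- The arm moves only by the tool send_rows, never from a script. Its argument "rows" is a list of rows, each a list of 3 entries, a list of its own where there are three numbers: the shift along the tool's x, y, z normalised to -1 to 1, where 1 is 0.2 m, then the turn, a rotation vector about the tool's x, y, z normalised to -1 to 1, where 1 is 30 degrees, then the gripper's target within -1 to 1 (fully open at 1, half-way at 0, shut at -1). A call has exactly 8 rows; each row shifts and turns the commanded pose from where the row before left it, along the tool's axes as they then stand; what a row does not reach is not made up. A row lasts 1/10 s, in which the tool goes at most 50 mm and 8.59 degrees, less where a joint would pass 70% of its speed; a pose out of reach is approached as far as the arm can. A call with a number of a shift or a turn outside -1 to 1 is refused whole. A call with a gripper value outside its range is refused whole. The fingers move at their own pace and stop on an object; "squeeze" is the grip in N (left out, the last holds). Time passes only in rows, so rows that do not move let the fingers close, or fill a call up. It gives the time, the measured TCP pose, the force and the opening at its end, in the units of the state.
- robot.observe(): the state, without advancing time (a new reading comes with each control period).
- robot.grab_frame(name): name is "side" or "top" or "wrist"; returns the picture (384x512x3 uint8, blue, green, red); there is no depth.
- robot.camera_params(name): a dict with "K" (3x3 intrinsics, pixels), "T" (4x4, takes a point from camera to world coordinates); the wrist camera has in their place "tool_from_camera" (4x4, takes a point from camera to tool coordinates, whose origin is the TCP and whose axes are the flange's). Camera axes: x right, y up, looking along -z (the intrinsics and any distortion apply to the point x, -y, -z); pixel columns grow to the right and rows downward; lengths in mm; the calibration is good to about 2 mm. A picture is of the moment at which its call begins: read the wrist's pose just before it. camera_params takes no time and is no camera call.
- robot.job_done(): hands the job in, once; it reports no verdict.
The state is a dict: "clock": time; "q": joint angles; "joint_velocities": joint speeds; "joint_efforts": joint torques, N m; "ee_pos": TCP position; "ee_rot": TCP orientation; "force": force on the tool from outside, world axes, zero at the start; "torque": the same for the moment, N m; "gripper_width": opening from 0.0 (shut) to 1.0 (fully open).
Only numpy, scipy, OpenCV 4.12 (cv2) and the standard library are available. Lean on these libraries where they do the work, as an engineer would, in place of code of your own. Each camera call takes 0.05 s, during which the arm holds its last target. There are 200 camera calls.

## Working session

There is one attempt and no reset: what is moved stays moved. The work goes in short steps, Python scripts to look and compute and a tool call to move; the robot and the scene stay as the last step left them, time stands still between calls to the robot, and variables do not carry over. Pictures are saved under pics/ and viewed, about 12 in all and at most 16, crops included, and the job is handed in when it is done.

Besides the shell and the picture viewer there is one more tool, called after "Emit:" in YAML: its name, and indented under it one key for each argument. send_rows: Moves the arm, as the interface text tells. Scaled input: -1 to 1 covers 0.2 m each way for a shift and 30 degrees each way for a turn. Its arguments: {"type":"object","properties":{"rows":{"type":"array","items":{"type":"array"}},"squeeze":{"type":"number"}},"required":["rows"]}

```bash
mkdir -p pics; ls; python3 - <<'E'
from cell import robot
import cv2,numpy as np
np.set_printoptions(precision=3,suppress=True)
s=robot.observe();print(s)
for n in ["top","side","wrist"]:
    cv2.imwrite(f"pics/{n}0.png",robot.grab_frame(n)); print(n,robot.camera_params(n))
E
```

```text
pics
{'clock': 0.0, 'q': array([-1.352,  0.412, -0.013,  1.597,  0.006,  1.134, -0.082]), 'joint_velocities': array([ 0.002,  0.001, -0.002, -0.001, -0.001,  0.001,  0.   ]), 'joint_efforts': array([  0.001, -60.062,   0.683, -29.941,   0.014,   0.011,   0.   ]), 'ee_pos': array([176.712, 599.019, 249.443]), 'ee_rot': array([-0.449, -3.109,  0.003]), 'force': array([ 0.678,  0.178, -0.529]), 'torque': array([-0.002, -0.023, -0.002]), 'gripper_width': 1.0021971441842144}
top {'K': array([[389.623,   0.   , 262.698],
       [  0.   , 389.623, 188.881],
       [  0.   ,   0.   ,   1.   ]]), 'T': array([[ -0.027,   0.995,  -0.1  , 415.272],
       [ -0.999,  -0.032,  -0.043, -66.128],
       [ -0.046,   0.099,   0.994, 815.146],
       [  0.   ,   0.   ,   0.   ,   1.   ]])}
side {'K': array([[409.43 ,   0.   , 253.919],
       [  0.   , 409.43 , 193.316],
       [  0.   ,   0.   ,   1.   ]]), 'T': array([[ -0.778,   0.387,  -0.495, 114.687],
       [ -0.628,  -0.465,   0.624, 418.286],
       [  0.011,   0.796,   0.605, 518.024],
       [  0.   ,   0.   ,   0.   ,   1.   ]])}
wrist {'K': array([[341.117,   0.   , 258.372],
       [  0.   , 341.117, 189.024],
       [  0.   ,   0.   ,   1.   ]]), 'tool_from_camera': array([[   0.001,    0.963,    0.27 ,   67.92 ],
       [   1.   ,   -0.   ,   -0.001,    0.71 ],
       [  -0.001,    0.27 ,   -0.963, -122.495],
       [   0.   ,    0.   ,    0.   ,    1.   ]])}
```

View pics/top0.png

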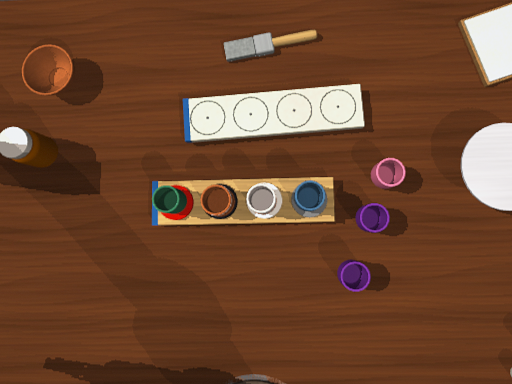

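View pics/side0.png

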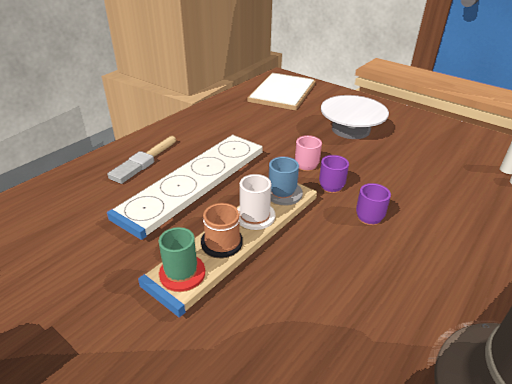

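```bash
cat > h.py <<'E'
from cell import robot
import cv2,numpy as np
from scipy.spatial.transform import Rotation as Rn
np.set_printoptions(precision=1,suppress=True)
def cam(name,s=None):
    p=robot.camera_params(name)
    if name!="wrist": return p["K"],p["T"]
    T=np.eye(4);T[:3,:3]=Rn.from_rotvec(s["ee_rot"]).as_matrix();T[:3,3]=s["ee_pos"]
    return p["K"],T@p["tool_from_camera"]
def plane(uv,z,K,T):
    uv=np.asarray(uv,float).reshape(-1,2)
    d=np.c_[(uv[:,0]-K[0,2])/K[0,0],-(uv[:,1]-K[1,2])/K[1,1],-np.ones(len(uv))]@T[:3,:3].T
    return T[:3,3]+d*((z-T[2,3])/d[:,2])[:,None]
def proj(P,K,T):
    c=(np.atleast_2d(P)-T[:3,3])@T[:3,:3]
    return np.c_[K[0,2]-K[0,0]*c[:,0]/c[:,2],K[1,2]+K[1,1]*c[:,1]/c[:,2]]
E
python3 - <<'E'
from h import *
im=cv2.imread("pics/top0.png");K,T=cam("top")
hsv=cv2.cvtColor(im,cv2.COLOR_BGR2HSV)
# slab white
roi=np.zeros(im.shape[:2],np.uint8);roi[75:150,175:375]=255
w=cv2.inRange(hsv,(0,0,120),(180,60,255))&roi
w=cv2.morphologyEx(w,cv2.MORPH_CLOSE,np.ones((9,9)))
b=cv2.inRange(hsv,(100,120,60),(125,255,255))
def big(m): return max(cv2.findContours(m,0,cv2.CHAIN_APPROX_NONE)[0],key=cv2.contourArea)
r=cv2.minAreaRect(big(cv2.morphologyEx((w|(b&roi)),cv2.MORPH_CLOSE,np.ones((5,5)))))
P=plane(cv2.boxPoints(r),30,K,T);print("slab",P,P.mean(0),np.linalg.norm(P-np.roll(P,1,0),axis=1))
# dots
g=cv2.cvtColor(im,cv2.COLOR_BGR2GRAY)
for c in [(207,117),(251,114),(294,110),(338,106)]:
    x,y=c;p=255.-g[y-6:y+7,x-6:x+7];p=np.clip(p-np.median(p)-20,0,None)
    yy,xx=np.mgrid[-6:7,-6:7];q=(x+(p*xx).sum()/p.sum(),y+(p*yy).sum()/p.sum());print("dot",np.array(q),plane(q,30,K,T)[0,:2])
roi[:]=0;roi[165:240,140:345]=255
wd=cv2.inRange(hsv,(12,70,110),(25,200,255))&roi
m=wd|(b&roi);n=np.vstack([c for c in cv2.findContours(m,0,2)[0] if cv2.contourArea(c)>60])
r=cv2.minAreaRect(n);P=plane(cv2.boxPoints(r),30,K,T);print("board",P,P.mean(0),np.linalg.norm(P-np.roll(P,1,0),axis=1))
cv2.imwrite("pics/c.png",cv2.resize(im[80:240,140:380],None,fx=3.3,fy=3.3,interpolation=2))
E
```

```text
slab [[ 690.5  133.8   30. ]
 [ 706.5 -239.8   30. ]
 [ 615.5 -242.4   30. ]
 [ 598.   126.8   30. ]] [652.6 -55.4  30. ] [ 92.7 374.   91.  369.7]
dot [207.2 117.3] [647.3  79.5]
dot [250.3 113.7] [651.3 -10.5]
dot [293.7 109.9] [ 655.7 -100.3]
dot [337.5 106.2] [ 659.8 -190.3]
board [[ 519.8  197.5   30. ]
 [ 515.1 -174.9   30. ]
 [ 424.5 -172.6   30. ]
 [ 427.2  195.5   30. ]] [471.6  11.4  30. ] [ 92.6 372.4  90.7 368.1]
```

View pics/c.png

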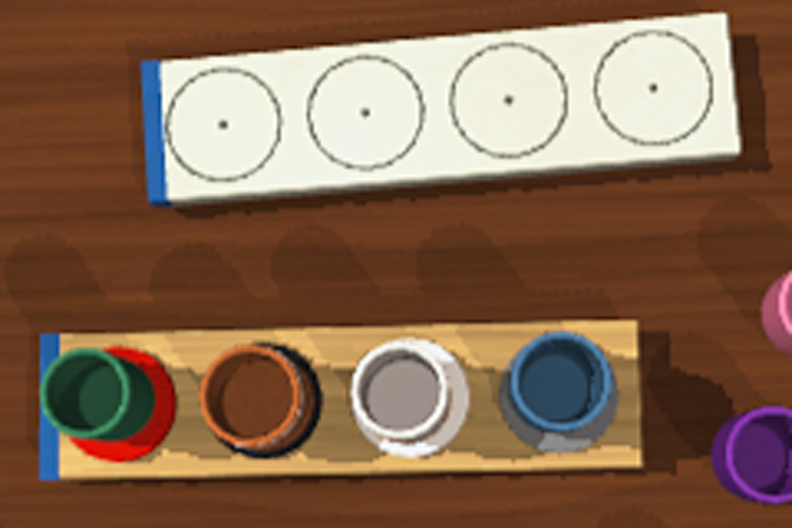

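View pics/wrist0.png

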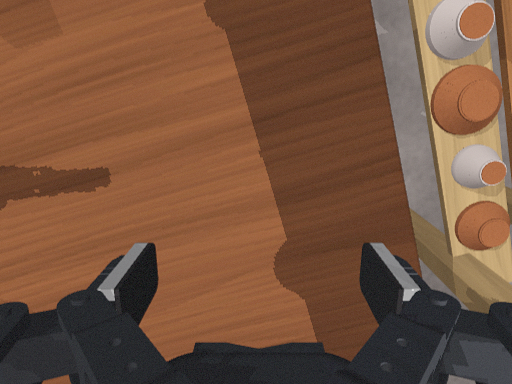

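```bash
cat >> h.py <<'E'
def circ(P,R,C):
    from scipy.optimize import least_squares
    f=lambda p:np.hypot(P[:,0]-p[0],P[:,1]-p[1])-R
    r=least_squares(f,C,loss="soft_l1");return r.x,np.sqrt(np.mean(f(r.x)**2))
def where(tx,ty,tz):
    s=robot.observe();Rm=Rn.from_rotvec(s["ee_rot"]).as_matrix()
    G=np.array([[0,1,0],[1,0,0],[0,0,-1.]])
    print("t",s["clock"],"pos",s["ee_pos"],"w",s["gripper_width"],"F",s["force"])
    print("turn units",np.round(np.degrees(Rn.from_matrix(Rm.T@G).as_rotvec())/30,3),
     "shift units in final axes",np.round(G.T@(np.array([tx,ty,tz])-s["ee_pos"])/200,3))
E
python3 - <<'E'
from h import *
im=cv2.imread("pics/top0.png");K,T=cam("top")
hsv=cv2.cvtColor(im,cv2.COLOR_BGR2HSV)
pots={"green":((166,199),104,26,(65,90,20),(95,255,200)),"terra":((217,200),94,29,(5,130,60),(12,255,255)),
"white":((262,198),108,27,(0,0,90),(180,50,255)),"blue":((310,196),100,28,(98,90,40),(115,255,255))}
for n,(c,z,R,lo,hi) in pots.items():
    roi=np.zeros(im.shape[:2],np.uint8);cv2.circle(roi,c,24,255,-1)
    if n=="green": roi[:,:152]=0
    m=cv2.inRange(hsv,lo,hi)&roi;m=cv2.morphologyEx(m,cv2.MORPH_CLOSE,np.ones((5,5)))
    k=max(cv2.findContours(m,0,cv2.CHAIN_APPROX_NONE)[0],key=cv2.contourArea)
    k=cv2.convexHull(k).reshape(-1,2)+0.0
    P=plane(k,z,K,T)[:,:2];C=plane(c,z,K,T)[0,:2]
    d=C-T[:2,3];d/=np.linalg.norm(d)
    far=P[(P-C)@d>-3]
    print(n,"hand",C,"fit",*circ(far,R,C),len(far),"bbox",cv2.boundingRect(k.astype(np.int32)))
where(473,146,200)
E
```

```text
green hand [473.6 144.6] fit [474.2 145.4] 1.0687801582186716 11 bbox (152, 186, 35, 27)
terra hand [469.6  51.2] fit [470.3  53.9] 0.30636316659508744 13 bbox (200, 184, 35, 33)
white hand [469.7 -33.6] fit [472.3 -33.2] 2.6098318935535794 12 bbox (246, 183, 36, 36)
blue hand [ 471.2 -121.4] fit [ 471.7 -120.1] 0.5943214657273579 11 bbox (294, 181, 31, 30)
t 0.15 pos [176.7 599.1 249.6] w 0.9995757627642515 F [ 0.2 -0.3  0.1]
turn units [-0.   0.   2.5] shift units in final axes [-2.3  1.5  0.2]
```

Emit:
send_rows:
  rows:
    - [[0, 0, 0], [0, 0, 0.28], 1]
    - [[0, 0, 0], [0, 0, 0.28], 1]
    - [[0, 0, 0], [0, 0, 0.28], 1]
    - [[0, 0, 0], [0, 0, 0.28], 1]
    - [[0, 0, 0], [0, 0, 0.28], 1]
    - [[0, 0, 0], [0, 0, 0.28], 1]
    - [[0, 0, 0], [0, 0, 0.28], 1]
    - [[0, 0, 0], [0, 0, 0.28], 1]
  squeeze: 40

```text
clock: 0.95
ee_pos: [176.8, 599.3, 250.0]
ee_rot: [2.101, 2.335, -0.001]
force: [0.1, 0.4, -0.3]
gripper_width: 1.002
```

```bash
sed -i 's/np.round(\(np.degrees.*\)\/30,3)/(\1\/30).round(3).tolist()/; s/np.round(G.T@(\(.*\))\/200,3))/(G.T@(\1)\/200).round(3).tolist())/' h.py; python3 -c "
from h import *
where(473,115,190)"
```

```text
t 0.95 pos [176.8 599.3 250. ] w 1.002148562846583 F [ 0.1  0.4 -0.3]
turn units [-0.0, 0.001, 0.201] shift units in final axes [-2.421, 1.481, 0.3]
```

Emit:
send_rows:
  rows:
    - [[0, 0, 0], [0, 0, 0.2], 1]
    - [[-0.21, 0.128, 0], [0, 0, 0], 1]
    - [[-0.21, 0.128, 0], [0, 0, 0], 1]
    - [[-0.21, 0.128, 0], [0, 0, 0], 1]
    - [[-0.21, 0.128, 0], [0, 0, 0], 1]
    - [[-0.21, 0.128, 0], [0, 0, 0], 1]
    - [[-0.21, 0.128, 0], [0, 0, 0], 1]
    - [[-0.21, 0.128, 0], [0, 0, 0], 1]

```text
clock: 1.75
ee_pos: [358.5, 304.7, 250.3]
ee_rot: [-2.214, -2.229, -0.0]
force: [0.8, 1.5, 0.3]
gripper_width: 0.999
```

Emit:
send_rows:
  rows:
    - [[-0.2, 0.128, 0], [0, 0, 0], 1]
    - [[-0.2, 0.128, 0], [0, 0, 0], 1]
    - [[-0.2, 0.128, 0], [0, 0, 0], 1]
    - [[-0.2, 0.128, 0], [0, 0, 0], 1]
    - [[-0.15, 0.075, 0], [0, 0, 0], 1]
    - [[0, 0, 0], [0, 0, 0], 1]
    - [[0, 0, 0], [0, 0, 0], 1]
    - [[0, 0, 0], [0, 0, 0], 1]

```text
clock: 2.55
ee_pos: [475.9, 118.5, 250.1]
ee_rot: [-2.212, -2.23, 0.0]
force: [0.0, -0.5, 0.3]
gripper_width: 1.002
```

```bash
python3 -c "
from h import *
where(473,145.5,130)
s=robot.observe();np.save('s1.npy',np.r_[s['ee_pos'],s['ee_rot']])
im=robot.grab_frame('wrist');K,T=cam('wrist',s)
cv2.imwrite('pics/w1.png',im)
print(proj([[474,145,104],[470,54,94],[472,-33,108],[472,-120,100]],K,T))
"
```

```text
t 2.55 pos [475.9 118.5 250.1] w 1.001992003858667 F [ 0.  -0.5  0.3]
turn units [-0.001, -0.001, 0.015] shift units in final axes [0.135, -0.015, 0.6]
[[255.5 149.5]
 [250.4 249.2]
 [252.1 342.4]
 [251.9 409.4]]
```

View pics/w1.png

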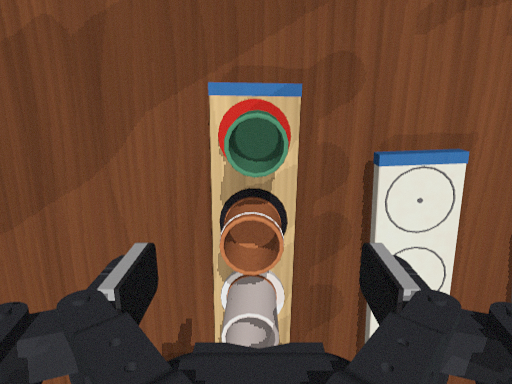

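```bash
cat >> h.py <<'E'
PT={"green":(104,26,(60,90,20),(95,255,220)),"terra":(94,29,(3,110,50),(14,255,255)),"white":(108,27,(0,0,80),(180,50,255)),"blue":(100,28,(98,90,40),(115,255,255))}
def rim(im,n,K,T,guess,z=None,win=40):
    # far-from-camera-nadir half of the silhouette, cast on the rim plane, circle of known radius
    z0,R,lo,hi=PT[n];z=z or z0
    c=proj([[*guess,z]],K,T)[0];hsv=cv2.cvtColor(im,cv2.COLOR_BGR2HSV)
    roi=np.zeros(im.shape[:2],np.uint8);cv2.circle(roi,tuple(int(v) for v in c),win,255,-1)
    m=cv2.morphologyEx(cv2.inRange(hsv,lo,hi)&roi,cv2.MORPH_CLOSE,np.ones((5,5)))
    k=max(cv2.findContours(m,0,cv2.CHAIN_APPROX_NONE)[0],key=cv2.contourArea).reshape(-1,2)
    P=plane(k,z,K,T)[:,:2];C=np.array(guess,float);d=C-T[:2,3];d/=np.linalg.norm(d)
    for _ in range(3):
        f=P[((P-C)@d>-3)&(abs(np.hypot(*(P-C).T)-R)<8)];C,e=circ(f,R,C)
    print(n,"rim centre",C,"rms",round(e,2),"pts",len(f));return C
def dot(im,K,T,guess):
    x,y=proj([[*guess,30]],K,T)[0].round().astype(int)
    g=255.-cv2.cvtColor(im,cv2.COLOR_BGR2GRAY)[y-9:y+10,x-9:x+10];g=np.clip(g-np.median(g)-40,0,None)
    yy,xx=np.mgrid[-9:10,-9:10];return plane((x+(g*xx).sum()/g.sum(),y+(g*yy).sum()/g.sum()),30,K,T)[0,:2]
E
python3 - <<'E'
from h import *
a=np.load('s1.npy');s=dict(ee_pos=a[:3],ee_rot=a[3:]);im=cv2.imread('pics/w1.png');K,T=cam('wrist',s)
rim(im,"green",K,T,(474,148));rim(im,"terra",K,T,(470,56))
print("dot",dot(im,K,T,(647,79)))
E
```

```text
green rim centre [474.3 149.9] rms 0.85 pts 99
terra rim centre [470.9  56.3] rms 2.64 pts 116
dot [646.3  81.3]
```

Emit:
send_rows:
  rows:
    - [[0.152, -0.008, 0], [0, 0, 0.015], 1]
    - [[0, 0, 0.1], [0, 0, 0], 1]
    - [[0, 0, 0.2], [0, 0, 0], 1]
    - [[0, 0, 0.2], [0, 0, 0], 1]
    - [[0, 0, 0.16], [0, 0, 0], 1]
    - [[0, 0, 0.12], [0, 0, 0], 1]
    - [[0, 0, 0.08], [0, 0, 0], 1]
    - [[0, 0, 0], [0, 0, 0], 1]

```text
clock: 3.4
ee_pos: [472.8, 148.6, 76.3]
ee_rot: [-2.219, -2.221, 0.006]
force: [-0.1, -0.6, 0.6]
gripper_width: 1.001
```

Emit:
send_rows:
  rows:
    - [[0, 0, 0], [0, 0, 0], -0.1]
    - [[0, 0, 0], [0, 0, 0], -0.2]
    - [[0, 0, 0], [0, 0, 0], -0.3]
    - [[0, 0, 0], [0, 0, 0], -0.4]
    - [[0, 0, 0], [0, 0, 0], -0.5]
    - [[0, 0, 0], [0, 0, 0], -0.6]
    - [[0, 0, 0], [0, 0, 0], -0.8]
    - [[0, 0, 0], [0, 0, 0], -1]
  squeeze: 40

```text
clock: 4.2
ee_pos: [475.1, 148.4, 79.6]
ee_rot: [-2.222, -2.22, -0.003]
force: [-1.8, 0.1, 5.8]
gripper_width: 0.603
```

Emit:
send_rows:
  rows:
    - [[0, 0, -0.03], [0, 0, 0], -1]
    - [[0, 0, -0.06], [0, 0, 0], -1]
    - [[0, 0, -0.1], [0, 0, 0], -1]
    - [[0, 0, -0.12], [0, 0, 0], -1]
    - [[0, 0, -0.12], [0, 0, 0], -1]
    - [[0, 0, -0.1], [0, 0, 0], -1]
    - [[0, 0, -0.03], [0, 0, 0], -1]
    - [[0, 0, 0], [0, 0, 0], -1]
  squeeze: 50

```text
clock: 5.0
ee_pos: [475.2, 148.1, 191.4]
ee_rot: [2.223, 2.22, 0.004]
force: [-0.7, -0.2, -1.9]
gripper_width: 0.603
```

Emit:
send_rows:
  rows:
    - [[-0.06, 0.03, 0], [0, 0, 0], -1]
    - [[-0.1, 0.05, 0], [0, 0, 0], -1]
    - [[-0.14, 0.07, 0], [0, 0, 0], -1]
    - [[-0.15, 0.07, 0], [0, 0, 0], -1]
    - [[-0.15, 0.07, 0], [0, 0, 0], -1]
    - [[-0.15, 0.07, 0], [0, 0, 0], -1]
    - [[-0.15, 0.07, 0], [0, 0, 0], -1]
    - [[-0.15, 0.07, 0], [0, 0, 0], -1]

```text
clock: 5.8
ee_pos: [574.2, -63.5, 188.9]
ee_rot: [-2.222, -2.219, 0.002]
force: [0.3, -0.3, -1.0]
gripper_width: 0.602
```

Emit:
send_rows:
  rows:
    - [[-0.15, 0.07, 0], [0, 0, 0], -1]
    - [[-0.15, 0.07, 0], [0, 0, 0], -1]
    - [[-0.15, 0.07, 0], [0, 0, 0], -1]
    - [[-0.15, 0.07, 0], [0, 0, 0], -1]
    - [[-0.14, 0.07, 0], [0, 0, 0], -1]
    - [[-0.1, 0.04, 0], [0, 0, 0], -1]
    - [[0, 0, 0], [0, 0, 0], -1]
    - [[0, 0, 0], [0, 0, 0], -1]

```text
clock: 6.6
ee_pos: [651.3, -230.6, 188.5]
ee_rot: [-2.223, -2.217, 0.002]
force: [0.8, 0.4, -1.8]
gripper_width: 0.602
```

```bash
cat > look.py <<'E'
import sys
from h import *
n=sys.argv[1]
s=robot.observe();im=robot.grab_frame('wrist');K,T=cam('wrist',s);cv2.imwrite(f'pics/{n}.png',im)
np.save(n+'.npy',np.r_[s['ee_pos'],s['ee_rot']])
for d in [(647.3,79.5),(651.3,-10.5),(655.7,-100.3),(659.8,-190.3)]:
    p=proj([[*d,30]],K,T)[0]
    if 15<p[0]<495 and 15<p[1]<370: print("dot",d,p,dot(im,K,T,d))
where(*map(float,sys.argv[2:5]))
E
python3 look.py w2 659 -190 100
```

```text
dot (659.8, -190.3) [268.3 130.3] [ 659.3 -188.7]
t 6.65 pos [ 651.5 -229.6  188.8] w 0.6041494630395136 F [-0.5  1.  -2. ]
turn units [-0.004, -0.002, -0.002] shift units in final axes [0.198, 0.037, 0.444]
```

View pics/w2.png

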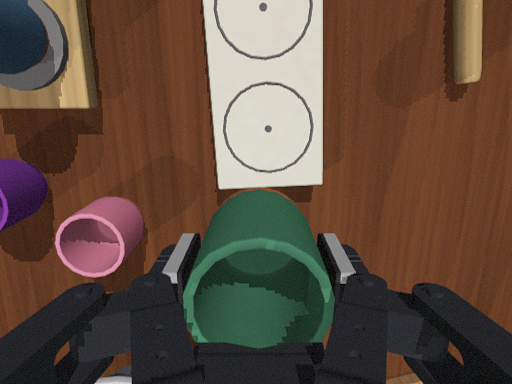

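```bash
python3 - <<'E'
from h import *
a=np.load('w2.npy');s=dict(ee_pos=a[:3],ee_rot=a[3:]);K,T=cam('wrist',s)
print(a, "rim top edge", plane([(259,236)],213,K,T)-a[:3], "L,R",plane([(187,300),(333,300)],213,K,T)-a[:3])
E
```

```text
[ 651.3 -230.6  188.5   -2.2   -2.2    0. ] rim top edge [[ 0.9 26.4 24.5]] L,R [[-22.7   3.7  24.5]
 [ 25.2   3.7  24.5]]
```

Emit:
send_rows:
  rows:
    - [[0.1, 0.02, 0], [0, 0, 0], -1]
    - [[0.1, 0.018, 0], [0, 0, 0], -1]
    - [[0, 0, 0.1], [0, 0, 0], -1]
    - [[0, 0, 0.15], [0, 0, 0], -1]
    - [[0, 0, 0.14], [0, 0, 0], -1]
    - [[0, 0, 0.08], [0, 0, 0], -1]
    - [[0, 0, 0.06], [0, 0, 0], -1]
    - [[0, 0, 0], [0, 0, 0], -1]

```text
clock: 7.45
ee_pos: [659.2, -189.6, 82.9]
ee_rot: [-2.221, -2.219, 0.002]
force: [-0.2, 0.9, -1.0]
gripper_width: 0.604
```

```bash
python3 -c "
from h import *
where(659,-189.5,71.6)"
```

```text
t 7.45 pos [ 659.2 -189.6   82.9] w 0.6040012233041615 F [-0.2  0.9 -1. ]
turn units [-0.004, -0.001, -0.002] shift units in final axes [0.001, -0.001, 0.056]
```

Lower slowly, watching force.

Emit:
send_rows:
  rows:
    - [[0, 0, 0.015], [0, 0, 0], -1]
    - [[0, 0, 0.012], [0, 0, 0], -1]
    - [[0, 0, 0.008], [0, 0, 0], -1]
    - [[0, 0, 0.006], [0, 0, 0], -1]
    - [[0, 0, 0.005], [0, 0, 0], -1]
    - [[0, 0, 0.005], [0, 0, 0], -1]
    - [[0, 0, 0], [0, 0, 0], -1]
    - [[0, 0, 0], [0, 0, 0], -1]

```text
clock: 8.25
ee_pos: [659.9, -190.5, 74.1]
ee_rot: [2.223, 2.22, -0.0]
force: [0.1, 0.0, -1.5]
gripper_width: 0.602
```

Emit:
send_rows:
  rows:
    - [[0, 0, 0.003], [0, 0, 0], -1]
    - [[0, 0, 0.003], [0, 0, 0], -1]
    - [[0, 0, 0.003], [0, 0, 0], -1]
    - [[0, 0, 0.003], [0, 0, 0], -1]
    - [[0, 0, 0], [0, 0, 0], -1]
    - [[0, 0, 0], [0, 0, 0], -1]
    - [[0, 0, 0], [0, 0, 0], -1]
    - [[0, 0, 0], [0, 0, 0], -1]

```text
clock: 9.05
ee_pos: [659.8, -190.5, 71.8]
ee_rot: [-2.223, -2.22, -0.0]
force: [-1.6, 0.2, 1.6]
gripper_width: 0.603
```

Emit:
send_rows:
  rows:
    - [[0, 0, 0.003], [0, 0, 0], -1]
    - [[0, 0, 0.002], [0, 0, 0], -1]
    - [[0, 0, 0], [0, 0, 0], -1]
    - [[0, 0, 0], [0, 0, 0], -1]
    - [[0, 0, 0], [0, 0, 0], -1]
    - [[0, 0, 0], [0, 0, 0], -1]
    - [[0, 0, 0], [0, 0, 0], -1]
    - [[0, 0, 0], [0, 0, 0], -1]

```text
clock: 9.85
ee_pos: [659.9, -190.5, 71.8]
ee_rot: [-2.223, -2.22, -0.001]
force: [-3.9, 2.1, 9.2]
gripper_width: 0.603
```

Emit:
send_rows:
  rows:
    - [[0, 0, 0], [0, 0, 0], 0.22]
    - [[0, 0, 0], [0, 0, 0], 0.26]
    - [[0, 0, 0], [0, 0, 0], 0.32]
    - [[0, 0, 0], [0, 0, 0], 0.4]
    - [[0, 0, 0], [0, 0, 0], 0.55]
    - [[0, 0, 0], [0, 0, 0], 0.75]
    - [[0, 0, 0], [0, 0, 0], 1]
    - [[0, 0, 0], [0, 0, 0], 1]

```text
clock: 10.65
ee_pos: [659.8, -190.5, 70.6]
ee_rot: [-2.223, -2.22, 0.0]
force: [-0.1, -0.2, -0.8]
gripper_width: 1.001
```

Emit:
send_rows:
  rows:
    - [[0, 0, -0.03], [0, 0, 0], 1]
    - [[0, 0, -0.08], [0, 0, 0], 1]
    - [[0, 0, -0.15], [0, 0, 0], 1]
    - [[0, 0, -0.2], [0, 0, 0], 1]
    - [[0, 0, -0.2], [0, 0, 0], 1]
    - [[0, 0, -0.15], [0, 0, 0], 1]
    - [[0, 0, -0.1], [0, 0, 0], 1]
    - [[0, 0, 0], [0, 0, 0], 1]

```text
clock: 11.45
ee_pos: [661.2, -191.5, 258.0]
ee_rot: [2.219, 2.215, 0.006]
force: [-0.1, -0.1, -0.3]
gripper_width: 1.002
```

```bash
python3 - <<'E'
from h import *
s=robot.observe();im=robot.grab_frame('wrist');K,T=cam('wrist',s);cv2.imwrite('pics/w3.png',im)
rim(im,"green",K,T,(659,-190),z=96)
where(471,0,250)
E
```

```text
green rim centre [ 660.6 -188.8] rms 0.84 pts 91
t 11.5 pos [ 660.5 -191.   255.5] w 0.9978443702218889 F [-1.   0.2 -1.2]
turn units [0.008, 0.001, -0.003] shift units in final axes [0.955, -0.947, 0.028]
```

View pics/w3.png

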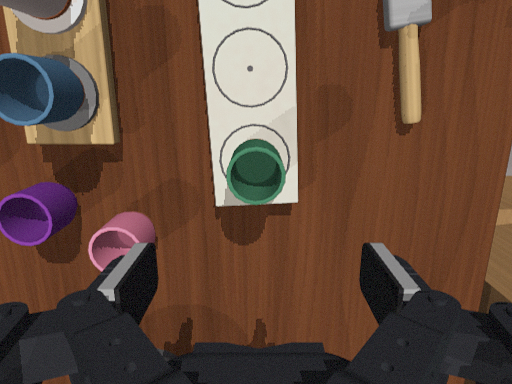

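Emit:
send_rows:
  rows:
    - [[0.165, -0.135, 0], [0, 0, 0], 1]
    - [[0.165, -0.135, 0], [0, 0, 0], 1]
    - [[0.165, -0.135, 0], [0, 0, 0], 1]
    - [[0.165, -0.135, 0], [0, 0, 0], 1]
    - [[0.165, -0.135, 0], [0, 0, 0], 1]
    - [[0.165, -0.135, 0], [0, 0, 0], 1]
    - [[0.165, -0.137, 0], [0.008, 0, 0], 1]
    - [[0, 0, 0], [0, 0, 0], 1]

```text
clock: 12.3
ee_pos: [467.0, 45.3, 251.7]
ee_rot: [-2.21, -2.222, 0.007]
force: [0.5, 0.1, -0.0]
gripper_width: 0.996
```

```bash
cat > lookpot.py <<'E'
import sys
from h import *
n=sys.argv[1];g=float(sys.argv[2]),float(sys.argv[3])
s=robot.observe();im=robot.grab_frame('wrist');K,T=cam('wrist',s);cv2.imwrite(f'pics/{n}p.png',im)
c=rim(im,n,K,T,g);where(c[0],c[1],78)
E
python3 lookpot.py terra 470.5 56
```

```text
terra rim centre [470.4  57.6] rms 0.53 pts 102
t 12.35 pos [468.9  43.2 252.2] w 0.9968284467190046 F [ 0.1 -1.  -0.2]
turn units [-0.011, -0.002, 0.007] shift units in final axes [0.072, 0.008, 0.871]
```

View pics/terrap.png

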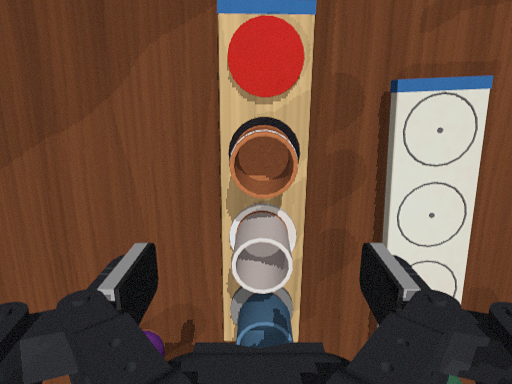

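Emit:
send_rows:
  rows:
    - [[0.066, 0.008, 0], [0, 0, 0], 1]
    - [[0, 0, 0.1], [0, 0, 0], 1]
    - [[0, 0, 0.2], [0, 0, 0], 1]
    - [[0, 0, 0.2], [0, 0, 0], 1]
    - [[0, 0, 0.16], [0, 0, 0], 1]
    - [[0, 0, 0.12], [0, 0, 0], 1]
    - [[0, 0, 0.08], [0, 0, 0], 1]
    - [[0, 0, 0.01], [0, 0, 0], 1]

```text
clock: 13.15
ee_pos: [471.0, 53.1, 76.4]
ee_rot: [-2.222, -2.215, 0.011]
force: [0.0, -0.9, -0.7]
gripper_width: 0.999
```

Emit:
send_rows:
  rows:
    - [[0, 0, 0], [0, 0, 0], 0.4]
    - [[0, 0, 0], [0, 0, 0], 0.2]
    - [[0, 0, 0], [0, 0, 0], 0]
    - [[0, 0, 0], [0, 0, 0], -0.2]
    - [[0, 0, 0], [0, 0, 0], -0.4]
    - [[0, 0, 0], [0, 0, 0], -0.6]
    - [[0, 0, 0], [0, 0, 0], -0.8]
    - [[0, 0, 0], [0, 0, 0], -1]
  squeeze: 50

```text
clock: 13.95
ee_pos: [472.2, 53.8, 79.7]
ee_rot: [-2.222, -2.218, 0.002]
force: [-2.5, -2.5, 7.7]
gripper_width: 0.674
```

Emit:
send_rows:
  rows:
    - [[0, 0, -0.03], [0, 0, 0], -1]
    - [[0, 0, -0.06], [0, 0, 0], -1]
    - [[0, 0, -0.1], [0, 0, 0], -1]
    - [[0, 0, -0.12], [0, 0, 0], -1]
    - [[0, 0, -0.12], [0, 0, 0], -1]
    - [[0, 0, -0.1], [0, 0, 0], -1]
    - [[0, 0, -0.03], [0, 0, 0], -1]
    - [[0, 0, 0], [0, 0, 0], -1]

```text
clock: 14.75
ee_pos: [472.6, 54.3, 191.7]
ee_rot: [-2.221, -2.219, 0.001]
force: [-0.6, 0.4, -2.0]
gripper_width: 0.673
```

```bash
python3 -c "
from h import *
where(655.5,-99.5,190)"
```

```text
t 14.75 pos [472.6  54.3 191.7] w 0.6728128308391201 F [-0.6  0.4 -2. ]
turn units [-0.004, -0.003, -0.002] shift units in final axes [-0.769, 0.914, 0.009]
```

Emit:
send_rows:
  rows:
    - [[-0.05, 0.05, 0], [0, 0, 0], -1]
    - [[-0.12, 0.11, 0], [0, 0, 0], -1]
    - [[-0.16, 0.15, 0], [0, 0, 0], -1]
    - [[-0.17, 0.16, 0], [0, 0, 0], -1]
    - [[-0.17, 0.16, 0], [0, 0, 0], -1]
    - [[-0.16, 0.15, 0], [0, 0, 0], -1]
    - [[-0.1, 0.1, 0], [0, 0, 0], -1]
    - [[-0.03, 0.034, 0], [0, 0, 0], -1]

```text
clock: 15.55
ee_pos: [655.1, -141.7, 187.8]
ee_rot: [-2.225, -2.214, 0.009]
force: [0.5, -0.4, -1.8]
gripper_width: 0.675
```

```bash
python3 look.py w4 655.5 -99.5 80; python3 - <<'E'
from h import *
a=np.load('w4.npy');s=dict(ee_pos=a[:3],ee_rot=a[3:]);K,T=cam('wrist',s);im=cv2.imread('pics/w4.png')
z=a[2]+14.5
hsv=cv2.cvtColor(im,cv2.COLOR_BGR2HSV)
print(proj([a[:3]+[0,0,14.5],a[:3]+[0,29,14.5],a[:3]+[29,0,14.5]],K,T))
E
```

```text
dot (655.7, -100.3) [259.3 128.5] [655.1 -98.9]
dot (659.8, -190.3) [264.2 231.4] [nan nan]
t 15.6 pos [ 655.1 -141.1  187.9] w 0.673688586102183 F [ 0.2 -0.6 -1.6]
turn units [-0.012, 0.003, -0.008] shift units in final axes [0.208, 0.002, 0.539]
[[256.4 293. ]
 [255.9 217. ]
 [337.2 292.9]]h.py:42: RuntimeWarning: invalid value encountered in scalar divide
  yy,xx=np.mgrid[-9:10,-9:10];return plane((x+(g*xx).sum()/g.sum(),y+(g*yy).sum()/g.sum()),30,K,T)[0,:2]
```

View pics/w4.png

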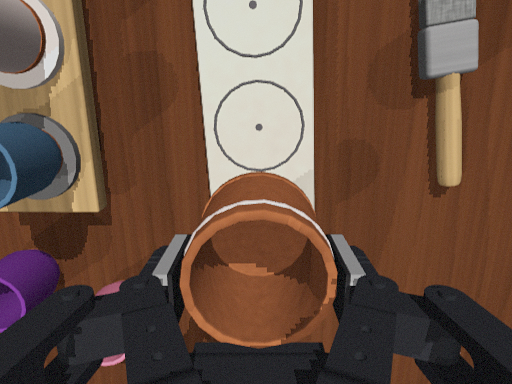

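Emit:
send_rows:
  rows:
    - [[0.1, 0, 0], [-0.01, 0, 0], -1]
    - [[0.097, 0, 0], [0, 0, 0], -1]
    - [[0, 0, 0.1], [0, 0, 0], -1]
    - [[0, 0, 0.15], [0, 0, 0], -1]
    - [[0, 0, 0.14], [0, 0, 0], -1]
    - [[0, 0, 0.1], [0, 0, 0], -1]
    - [[0, 0, 0.04], [0, 0, 0], -1]
    - [[0, 0, 0.02], [0, 0, 0], -1]

```text
clock: 16.4
ee_pos: [653.9, -97.7, 78.9]
ee_rot: [-2.221, -2.22, 0.0]
force: [-0.2, -0.2, -1.0]
gripper_width: 0.675
```

Emit:
send_rows:
  rows:
    - [[0, 0, 0.005], [0, 0, 0], -1]
    - [[0, 0, 0.003], [0, 0, 0], -1]
    - [[0, 0, 0], [0, 0, 0], -1]
    - [[0, 0, 0], [0, 0, 0], -1]
    - [[0, 0, 0], [0, 0, 0], -1]
    - [[0, 0, 0], [0, 0, 0], -1]
    - [[0, 0, 0], [0, 0, 0], -1]
    - [[0, 0, 0], [0, 0, 0], -1]

```text
clock: 17.2
ee_pos: [654.8, -98.9, 78.3]
ee_rot: [2.223, 2.219, 0.001]
force: [0.6, 0.5, -1.4]
gripper_width: 0.671
```

Emit:
send_rows:
  rows:
    - [[-0.016, 0.002, 0], [0, 0, 0], -1]
    - [[0, 0, 0.007], [0, 0, 0], -1]
    - [[0, 0, 0.007], [0, 0, 0], -1]
    - [[0, 0, 0.005], [0, 0, 0], -1]
    - [[0, 0, 0.004], [0, 0, 0], -1]
    - [[0, 0, 0.003], [0, 0, 0], -1]
    - [[0, 0, 0.002], [0, 0, 0], -1]
    - [[0, 0, 0], [0, 0, 0], -1]

```text
clock: 18.0
ee_pos: [655.2, -102.0, 72.7]
ee_rot: [2.222, 2.219, 0.001]
force: [1.1, 0.4, -1.6]
gripper_width: 0.669
```

Emit:
send_rows:
  rows:
    - [[0, 0, 0.002], [0, 0, 0], -1]
    - [[0, 0, 0.002], [0, 0, 0], -1]
    - [[0, 0, 0], [0, 0, 0], -1]
    - [[0, 0, 0], [0, 0, 0], -1]
    - [[0, 0, 0], [0, 0, 0], -1]
    - [[0, 0, 0], [0, 0, 0], -1]
    - [[0, 0, 0], [0, 0, 0], -1]
    - [[0, 0, 0], [0, 0, 0], -1]

```text
clock: 18.8
ee_pos: [655.3, -102.1, 72.0]
ee_rot: [2.222, 2.219, 0.001]
force: [-0.6, 0.1, -0.1]
gripper_width: 0.669
```

Emit:
send_rows:
  rows:
    - [[0, 0, 0.003], [0, 0, 0], -1]
    - [[0, 0, 0.002], [0, 0, 0], -1]
    - [[0, 0, 0], [0, 0, 0], -1]
    - [[0, 0, 0], [0, 0, 0], -1]
    - [[0, 0, 0], [0, 0, 0], -1]
    - [[0, 0, 0], [0, 0, 0], -1]
    - [[0, 0, 0], [0, 0, 0], -1]
    - [[0, 0, 0], [0, 0, 0], -1]

```text
clock: 19.6
ee_pos: [655.3, -102.1, 71.9]
ee_rot: [2.223, 2.219, 0.002]
force: [-1.6, 1.1, 7.5]
gripper_width: 0.673
```

Contact; release and rise.

Emit:
send_rows:
  rows:
    - [[0, 0, 0], [0, 0, 0], 0.36]
    - [[0, 0, 0], [0, 0, 0], 0.4]
    - [[0, 0, 0], [0, 0, 0], 0.45]
    - [[0, 0, 0], [0, 0, 0], 0.52]
    - [[0, 0, 0], [0, 0, 0], 0.65]
    - [[0, 0, 0], [0, 0, 0], 0.8]
    - [[0, 0, 0], [0, 0, 0], 1]
    - [[0, 0, 0], [0, 0, 0], 1]

```text
clock: 20.4
ee_pos: [655.2, -102.1, 70.9]
ee_rot: [2.223, 2.219, 0.001]
force: [0.7, -0.0, 0.1]
gripper_width: 0.999
```

Emit:
send_rows:
  rows:
    - [[0, 0, -0.03], [0, 0, 0], 1]
    - [[0, 0, -0.08], [0, 0, 0], 1]
    - [[0, 0, -0.15], [0, 0, 0], 1]
    - [[0, 0, -0.2], [0, 0, 0], 1]
    - [[0, 0, -0.2], [0, 0, 0], 1]
    - [[0, 0, -0.15], [0, 0, 0], 1]
    - [[0, 0, -0.07], [0, 0, 0], 1]
    - [[0, 0, 0], [0, 0, 0], 1]

```text
clock: 21.2
ee_pos: [656.0, -102.5, 249.8]
ee_rot: [2.22, 2.217, 0.006]
force: [-0.2, 0.3, -0.3]
gripper_width: 1.004
```

```bash
python3 - <<'E'
from h import *
import time
robot.grab_frame('top')
s=robot.observe();im=robot.grab_frame('wrist');K,T=cam('wrist',s);cv2.imwrite('pics/w5.png',im)
rim(im,"terra",K,T,(655,-100),z=86);rim(im,"green",K,T,(659,-190),z=96);print(dot(im,K,T,(651.3,-10.5)))
where(471,-45,250)
E
```

```text
terra rim centre [656.1 -97.5] rms 0.66 pts 101
green rim centre [ 660.4 -188.5] rms 0.89 pts 82
[650.9  -9. ]
t 21.3 pos [ 654.6 -101.8  246.1] w 1.0000325629317042 F [-0.2 -0.4 -0.9]
turn units [0.0, -0.001, -0.002] shift units in final axes [0.284, -0.918, -0.019]
```

Emit:
send_rows:
  rows:
    - [[0.057, -0.184, 0], [0, 0, 0], 1]
    - [[0.057, -0.184, 0], [0, 0, 0], 1]
    - [[0.057, -0.184, 0], [0, 0, 0], 1]
    - [[0.057, -0.184, 0], [0, 0, 0], 1]
    - [[0.057, -0.182, -0.02], [0, 0, 0], 1]
    - [[0, 0, 0], [0, 0, 0], 1]
    - [[0, 0, 0], [0, 0, 0], 1]
    - [[0, 0, 0], [0, 0, 0], 1]

```text
clock: 22.1
ee_pos: [472.0, -44.8, 250.1]
ee_rot: [2.222, 2.22, -0.0]
force: [-0.7, -0.6, 0.5]
gripper_width: 0.997
```

```bash
python3 lookpot.py white 471.5 -33
```

```text
white rim centre [470.  -28.4] rms 0.52 pts 102
t 22.15 pos [472.1 -45.  250.2] w 0.9984541487741959 F [-0.1  0.7 -0.1]
turn units [0.001, 0.002, -0.003] shift units in final axes [0.083, -0.01, 0.861]
```

View pics/whitep.png

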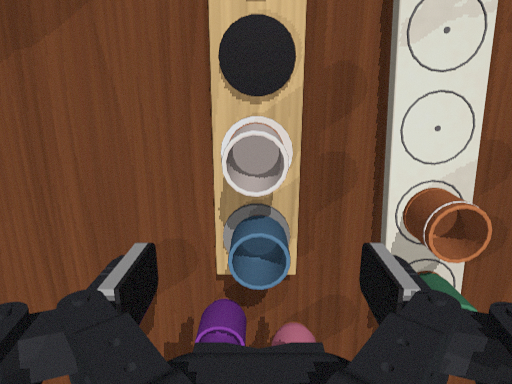

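```bash
python3 - <<'E'
from h import *
s=robot.observe();K,T=cam('wrist',s)
print(plane([(255,195),(222,160),(289,160),(255,130)],108,K,T)); print("bat",proj([[471.1,-33.6,38]],K,T))
E
```

```text
[[470.1 -55.2 108. ]
 [444.3 -26.4 108. ]
 [497.  -26.5 108. ]
 [470.3  -3.  108. ]]
bat [[256.5 153.9]]
```

Emit:
send_rows:
  rows:
    - [[0.08, -0.008, 0], [0, 0, 0], 1]
    - [[0, 0, 0.1], [0, 0, 0], 1]
    - [[0, 0, 0.2], [0, 0, 0], 1]
    - [[0, 0, 0.2], [0, 0, 0], 1]
    - [[0, 0, 0.16], [0, 0, 0], 1]
    - [[0, 0, 0.12], [0, 0, 0], 1]
    - [[0, 0, 0.08], [0, 0, 0], 1]
    - [[0, 0, 0], [0, 0, 0], 1]

```text
clock: 22.95
ee_pos: [469.1, -29.6, 76.1]
ee_rot: [-2.223, -2.218, 0.006]
force: [-0.0, -0.8, 0.9]
gripper_width: 1.001
```

Emit:
send_rows:
  rows:
    - [[0, 0, 0], [0, 0, 0], 0.4]
    - [[0, 0, 0], [0, 0, 0], 0.2]
    - [[0, 0, 0], [0, 0, 0], 0]
    - [[0, 0, 0], [0, 0, 0], -0.2]
    - [[0, 0, 0], [0, 0, 0], -0.4]
    - [[0, 0, 0], [0, 0, 0], -0.6]
    - [[0, 0, 0], [0, 0, 0], -0.8]
    - [[0, 0, 0], [0, 0, 0], -1]
  squeeze: 50

```text
clock: 23.75
ee_pos: [470.8, -28.9, 79.7]
ee_rot: [2.222, 2.219, 0.004]
force: [-1.6, -0.5, 7.7]
gripper_width: 0.61
```

Emit:
send_rows:
  rows:
    - [[0, 0, -0.03], [0, 0, 0], -1]
    - [[0, 0, -0.06], [0, 0, 0], -1]
    - [[0, 0, -0.1], [0, 0, 0], -1]
    - [[0, 0, -0.12], [0, 0, 0], -1]
    - [[0, 0, -0.12], [0, 0, 0], -1]
    - [[0, 0, -0.1], [0, 0, 0], -1]
    - [[0, 0, -0.03], [0, 0, 0], -1]
    - [[0, 0, 0], [0, 0, 0], -1]

```text
clock: 24.55
ee_pos: [470.4, -28.6, 191.7]
ee_rot: [2.222, 2.219, 0.005]
force: [-0.1, 1.4, -1.2]
gripper_width: 0.612
```

```bash
python3 -c "
from h import *
where(651,-10,190)"
```

```text
t 24.55 pos [470.4 -28.6 191.7] w 0.611907910528545 F [-0.1  1.4 -1.2]
turn units [0.006, -0.002, -0.002] shift units in final axes [0.093, 0.903, 0.008]
```

Emit:
send_rows:
  rows:
    - [[-0.01, 0.06, 0], [0, 0, 0], -1]
    - [[-0.02, 0.14, 0], [0, 0, 0], -1]
    - [[-0.02, 0.2, 0], [0, 0, 0], -1]
    - [[-0.02, 0.2, 0], [0, 0, 0], -1]
    - [[-0.02, 0.18, 0], [0, 0, 0], -1]
    - [[-0.017, 0.1, 0], [0, 0, 0], -1]
    - [[0, 0.023, 0], [0, 0, 0], -1]
    - [[0, 0, 0], [0, 0, 0], -1]

```text
clock: 25.35
ee_pos: [650.4, -50.8, 188.8]
ee_rot: [-2.223, -2.219, 0.003]
force: [0.0, -0.1, -3.2]
gripper_width: 0.614
```

```bash
python3 look.py w6 651 -10 80 2>/dev/null; python3 - <<'E'
from h import *
a=np.load('w6.npy');s=dict(ee_pos=a[:3],ee_rot=a[3:]);K,T=cam('wrist',s)
print(proj([a[:3]+[0,0,28.5],a[:3]+[0,27,28.5],a[:3]+[27,0,28.5],a[:3]+[-27,0,28.5]],K,T))
E
```

```text
dot (651.3, -10.5) [258.9 130. ] [650.9  -8.9]
dot (655.7, -100.3) [263.9 232.1] [nan nan]
dot (659.8, -190.3) [267.9 319.3] [nan nan]
t 25.4 pos [649.7 -50.8 189.4] w 0.6050730851260956 F [-0.1 -0.4 -1.7]
turn units [-0.003, 0.001, -0.003] shift units in final axes [0.204, 0.006, 0.547]
[[256.3 317.6]
 [256.  239.6]
 [340.8 317.5]
 [171.8 317.6]]
```

View pics/w6.png

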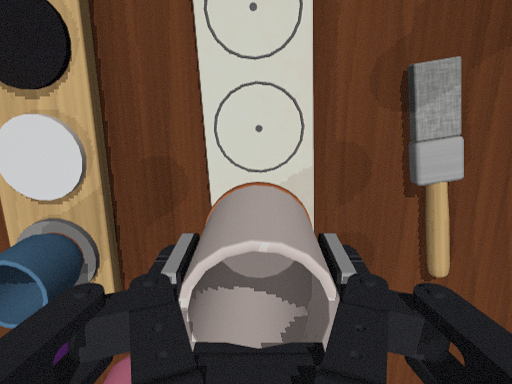

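Emit:
send_rows:
  rows:
    - [[0.105, 0.005, 0], [0, 0, 0], -1]
    - [[0.1, 0, 0.03], [0, 0, 0], -1]
    - [[0, 0, 0.12], [0, 0, 0], -1]
    - [[0, 0, 0.16], [0, 0, 0], -1]
    - [[0, 0, 0.14], [0, 0, 0], -1]
    - [[0, 0, 0.08], [0, 0, 0], -1]
    - [[0, 0, 0.026], [0, 0, 0], -1]
    - [[0, 0, 0], [0, 0, 0], -1]

```text
clock: 26.2
ee_pos: [651.5, -9.1, 79.6]
ee_rot: [2.222, 2.22, 0.001]
force: [1.5, -0.0, -2.6]
gripper_width: 0.605
```

Emit:
send_rows:
  rows:
    - [[0, 0, 0.007], [0, 0, 0], -1]
    - [[0, 0, 0.006], [0, 0, 0], -1]
    - [[0, 0, 0.004], [0, 0, 0], -1]
    - [[0, 0, 0.003], [0, 0, 0], -1]
    - [[0, 0, 0], [0, 0, 0], -1]
    - [[0, 0, 0], [0, 0, 0], -1]
    - [[0, 0, 0], [0, 0, 0], -1]
    - [[0, 0, 0], [0, 0, 0], -1]

```text
clock: 27.0
ee_pos: [651.8, -9.5, 75.7]
ee_rot: [2.223, 2.219, 0.001]
force: [1.0, 0.1, -1.8]
gripper_width: 0.613
```

Emit:
send_rows:
  rows:
    - [[0, 0, 0.004], [0, 0, 0], -1]
    - [[0, 0, 0.004], [0, 0, 0], -1]
    - [[0, 0, 0.003], [0, 0, 0], -1]
    - [[0, 0, 0.003], [0, 0, 0], -1]
    - [[0, 0, 0.003], [0, 0, 0], -1]
    - [[0, 0, 0], [0, 0, 0], -1]
    - [[0, 0, 0], [0, 0, 0], -1]
    - [[0, 0, 0], [0, 0, 0], -1]

```text
clock: 27.8
ee_pos: [651.8, -9.5, 72.3]
ee_rot: [2.222, 2.219, 0.001]
force: [0.6, 0.4, -2.9]
gripper_width: 0.608
```

Emit:
send_rows:
  rows:
    - [[0, 0, 0.002], [0, 0, 0], -1]
    - [[0, 0, 0.002], [0, 0, 0], -1]
    - [[0, 0, 0], [0, 0, 0], -1]
    - [[0, 0, 0], [0, 0, 0], -1]
    - [[0, 0, 0], [0, 0, 0], -1]
    - [[0, 0, 0], [0, 0, 0], -1]
    - [[0, 0, 0], [0, 0, 0], -1]
    - [[0, 0, 0], [0, 0, 0], -1]

```text
clock: 28.6
ee_pos: [651.8, -9.5, 71.8]
ee_rot: [2.222, 2.219, 0.002]
force: [-2.0, 0.5, 4.7]
gripper_width: 0.608
```

Contact; release, rise.

Emit:
send_rows:
  rows:
    - [[0, 0, 0], [0, 0, 0], 0.24]
    - [[0, 0, 0], [0, 0, 0], 0.28]
    - [[0, 0, 0], [0, 0, 0], 0.34]
    - [[0, 0, 0], [0, 0, 0], 0.42]
    - [[0, 0, 0], [0, 0, 0], 0.55]
    - [[0, 0, 0], [0, 0, 0], 0.75]
    - [[0, 0, 0], [0, 0, 0], 1]
    - [[0, 0, 0], [0, 0, 0], 1]

```text
clock: 29.4
ee_pos: [651.8, -9.5, 71.5]
ee_rot: [2.223, 2.219, 0.001]
force: [0.4, -0.3, -1.1]
gripper_width: 1.002
```

Emit:
send_rows:
  rows:
    - [[0, 0, -0.03], [0, 0, 0], 1]
    - [[0, 0, -0.08], [0, 0, 0], 1]
    - [[0, 0, -0.15], [0, 0, 0], 1]
    - [[0, 0, -0.2], [0, 0, 0], 1]
    - [[0, 0, -0.2], [0, 0, 0], 1]
    - [[0, 0, -0.15], [0, 0, 0], 1]
    - [[0, 0, -0.09], [0, 0, 0], 1]
    - [[0, 0, 0], [0, 0, 0], 1]

```text
clock: 30.2
ee_pos: [653.0, -10.0, 256.2]
ee_rot: [2.22, 2.216, 0.009]
force: [1.0, -0.7, -0.9]
gripper_width: 0.999
```

```bash
python3 - <<'E'
from h import *
robot.grab_frame('top')
s=robot.observe();im=robot.grab_frame('wrist');K,T=cam('wrist',s);cv2.imwrite('pics/w7.png',im)
rim(im,"white",K,T,(651,-10),z=100);rim(im,"terra",K,T,(655,-100),z=86);print(dot(im,K,T,(647.3,79.5)))
where(471,-125,250)
E
```

```text
white rim centre [650.6 -18.1] rms 2.66 pts 98
terra rim centre [ 656.9 -100.1] rms 3.17 pts 115
[646.7  80.9]
t 30.3 pos [651.5  -9.5 252.3] w 1.0034185102430135 F [-0.9  0.4  0. ]
turn units [0.004, -0.001, -0.003] shift units in final axes [-0.578, -0.903, 0.011]
```

Emit:
send_rows:
  rows:
    - [[-0.096, -0.15, 0], [0, 0, 0], 1]
    - [[-0.096, -0.15, 0], [0, 0, 0], 1]
    - [[-0.096, -0.15, 0], [0, 0, 0], 1]
    - [[-0.096, -0.15, 0], [0, 0, 0], 1]
    - [[-0.096, -0.15, 0], [0, 0, 0], 1]
    - [[-0.096, -0.15, 0.01], [0, 0, 0], 1]
    - [[0, 0, 0], [0, 0, 0], 1]
    - [[0, 0, 0], [0, 0, 0], 1]

```text
clock: 31.1
ee_pos: [470.7, -124.4, 248.9]
ee_rot: [-2.224, -2.218, -0.001]
force: [0.5, 0.5, -0.6]
gripper_width: 1.0
```

```bash
python3 lookpot.py blue 471.5 -120
```

```text
blue rim centre [ 472.8 -117.1] rms 0.73 pts 101
t 31.15 pos [ 471.5 -123.9  249. ] w 1.0034938263507514 F [0.3 1.1 0.3]
turn units [0.001, -0.001, -0.002] shift units in final axes [0.034, 0.007, 0.855]
```

View pics/w7.png

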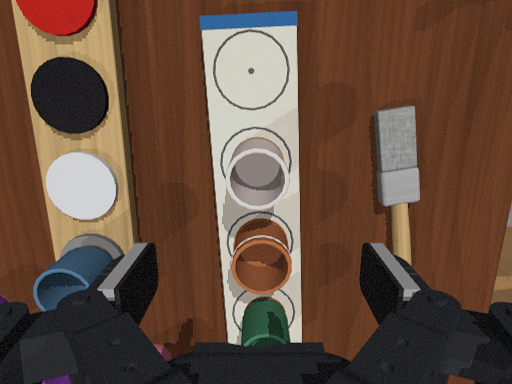

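Emit:
send_rows:
  rows:
    - [[0.031, 0.006, 0], [0, 0, 0], 1]
    - [[0, 0, 0.1], [0, 0, 0], 1]
    - [[0, 0, 0.2], [0, 0, 0], 1]
    - [[0, 0, 0.2], [0, 0, 0], 1]
    - [[0, 0, 0.16], [0, 0, 0], 1]
    - [[0, 0, 0.12], [0, 0, 0], 1]
    - [[0, 0, 0.076], [0, 0, 0], 1]
    - [[0, 0, 0], [0, 0, 0], 1]

```text
clock: 31.95
ee_pos: [471.9, -117.0, 75.7]
ee_rot: [-2.22, -2.22, 0.004]
force: [-0.9, -1.2, 0.8]
gripper_width: 1.001
```

Emit:
send_rows:
  rows:
    - [[0, 0, 0], [0, 0, 0], 0.4]
    - [[0, 0, 0], [0, 0, 0], 0.2]
    - [[0, 0, 0], [0, 0, 0], 0]
    - [[0, 0, 0], [0, 0, 0], -0.2]
    - [[0, 0, 0], [0, 0, 0], -0.4]
    - [[0, 0, 0], [0, 0, 0], -0.6]
    - [[0, 0, 0], [0, 0, 0], -0.8]
    - [[0, 0, 0], [0, 0, 0], -1]
  squeeze: 50

```text
clock: 32.75
ee_pos: [473.6, -118.1, 79.1]
ee_rot: [2.222, 2.219, 0.004]
force: [-1.4, 0.6, 7.7]
gripper_width: 0.634
```

Emit:
send_rows:
  rows:
    - [[0, 0, -0.03], [0, 0, 0], -1]
    - [[0, 0, -0.06], [0, 0, 0], -1]
    - [[0, 0, -0.1], [0, 0, 0], -1]
    - [[0, 0, -0.12], [0, 0, 0], -1]
    - [[0, 0, -0.12], [0, 0, 0], -1]
    - [[0, 0, -0.1], [0, 0, 0], -1]
    - [[0, 0, -0.05], [0, 0, 0], -1]
    - [[0, 0, -0.02], [0, 0, 0], -1]

```text
clock: 33.55
ee_pos: [473.1, -118.2, 199.4]
ee_rot: [2.222, 2.219, 0.004]
force: [-0.1, 0.3, -2.0]
gripper_width: 0.637
```

```bash
python3 -c "
from h import *
where(646.7,40,200)"
```

```text
t 33.55 pos [ 473.1 -118.2  199.4] w 0.636609275521558 F [-0.1  0.3 -2. ]
turn units [0.006, -0.001, -0.003] shift units in final axes [0.791, 0.868, -0.003]
```

Emit:
send_rows:
  rows:
    - [[0.05, 0.05, 0], [0, 0, 0], -1]
    - [[0.1, 0.09, 0], [0, 0, 0], -1]
    - [[0.15, 0.13, 0], [0, 0, 0], -1]
    - [[0.16, 0.14, 0], [0, 0, 0], -1]
    - [[0.16, 0.14, 0], [0, 0, 0], -1]
    - [[0.16, 0.14, 0], [0, 0, 0], -1]
    - [[0.13, 0.11, 0], [0, 0, 0], -1]
    - [[0.078, 0.068, 0], [0, 0, 0], -1]

```text
clock: 34.35
ee_pos: [647.5, 84.0, 195.8]
ee_rot: [-2.218, -2.223, 0.001]
force: [-0.3, -0.8, -1.8]
gripper_width: 0.637
```

Emit:
send_rows:
  rows:
    - [[0, 0, 0], [0, 0, 0], -1]
    - [[0, 0, 0.08], [0, 0, 0], -1]
    - [[0, 0, 0.14], [0, 0, 0], -1]
    - [[0, 0, 0.16], [0, 0, 0], -1]
    - [[0, 0, 0.14], [0, 0, 0], -1]
    - [[0, 0, 0.06], [0, 0, 0], -1]
    - [[0, 0, 0.02], [0, 0, 0], -1]
    - [[0, 0, 0], [0, 0, 0], -1]

```text
clock: 35.15
ee_pos: [646.6, 78.5, 78.2]
ee_rot: [2.223, 2.218, 0.0]
force: [-0.2, -0.8, -1.6]
gripper_width: 0.636
```

```bash
python3 -c "
from h import *
where(646.8,79.6,71.2)"
```

```text
t 35.15 pos [646.6  78.5  78.2] w 0.6361426922445187 F [-0.2 -0.8 -1.6]
turn units [0.001, 0.001, -0.004] shift units in final axes [0.006, 0.001, 0.035]
```

Emit:
send_rows:
  rows:
    - [[0.005, 0, 0.006], [0, 0, 0], -1]
    - [[0, 0, 0.006], [0, 0, 0], -1]
    - [[0, 0, 0.005], [0, 0, 0], -1]
    - [[0, 0, 0.004], [0, 0, 0], -1]
    - [[0, 0, 0.003], [0, 0, 0], -1]
    - [[0, 0, 0.003], [0, 0, 0], -1]
    - [[0, 0, 0], [0, 0, 0], -1]
    - [[0, 0, 0], [0, 0, 0], -1]

```text
clock: 35.95
ee_pos: [646.7, 80.1, 72.9]
ee_rot: [2.223, 2.219, 0.001]
force: [-1.0, -0.1, -1.6]
gripper_width: 0.631
```

Emit:
send_rows:
  rows:
    - [[0, 0, 0.003], [0, 0, 0], -1]
    - [[0, 0, 0.002], [0, 0, 0], -1]
    - [[0, 0, 0], [0, 0, 0], -1]
    - [[0, 0, 0], [0, 0, 0], -1]
    - [[0, 0, 0], [0, 0, 0], -1]
    - [[0, 0, 0], [0, 0, 0], -1]
    - [[0, 0, 0], [0, 0, 0], -1]
    - [[0, 0, 0], [0, 0, 0], -1]

```text
clock: 36.75
ee_pos: [646.7, 80.2, 71.9]
ee_rot: [2.222, 2.219, 0.001]
force: [0.6, -0.5, -2.3]
gripper_width: 0.636
```

Emit:
send_rows:
  rows:
    - [[0, 0, 0.002], [0, 0, 0], -1]
    - [[0, 0, 0.002], [0, 0, 0], -1]
    - [[0, 0, 0], [0, 0, 0], -1]
    - [[0, 0, 0], [0, 0, 0], -1]
    - [[0, 0, 0], [0, 0, 0], -1]
    - [[0, 0, 0], [0, 0, 0], -1]
    - [[0, 0, 0], [0, 0, 0], -1]
    - [[0, 0, 0], [0, 0, 0], -1]

```text
clock: 37.55
ee_pos: [646.7, 80.1, 71.3]
ee_rot: [2.223, 2.219, 0.001]
force: [-2.3, -0.4, 3.8]
gripper_width: 0.634
```

Contact (force reversed); release, rise, and move clear toward the start side so the top camera sees everything.

Emit:
send_rows:
  rows:
    - [[0, 0, 0], [0, 0, 0], 0.29]
    - [[0, 0, 0], [0, 0, 0], 0.33]
    - [[0, 0, 0], [0, 0, 0], 0.38]
    - [[0, 0, 0], [0, 0, 0], 0.46]
    - [[0, 0, 0], [0, 0, 0], 0.6]
    - [[0, 0, 0], [0, 0, 0], 0.8]
    - [[0, 0, 0], [0, 0, 0], 1]
    - [[0, 0, 0], [0, 0, 0], 1]

```text
clock: 38.35
ee_pos: [646.7, 80.1, 71.1]
ee_rot: [2.222, 2.219, 0.001]
force: [-0.2, 0.6, -0.3]
gripper_width: 0.999
```

Emit:
send_rows:
  rows:
    - [[0, 0, -0.03], [0, 0, 0], 1]
    - [[0, 0, -0.08], [0, 0, 0], 1]
    - [[0, 0, -0.15], [0, 0, 0], 1]
    - [[0, 0, -0.2], [0, 0, 0], 1]
    - [[0, 0, -0.2], [0, 0, 0], 1]
    - [[0, 0, -0.15], [0, 0, 0], 1]
    - [[0, 0, -0.09], [0, 0, 0], 1]
    - [[0, 0, 0], [0, 0, 0], 1]

```text
clock: 39.15
ee_pos: [648.1, 79.8, 255.8]
ee_rot: [2.221, 2.216, 0.01]
force: [0.8, 0.1, -0.1]
gripper_width: 0.999
```

Emit:
send_rows:
  rows:
    - [[0.1, -0.22, 0], [0, 0, 0], 1]
    - [[0.1, -0.22, 0], [0, 0, 0], 1]
    - [[0.12, -0.2, 0], [0, 0, 0], 1]
    - [[0.12, -0.2, 0], [0, 0, 0], 1]
    - [[0.15, -0.18, 0], [0, 0, 0], 1]
    - [[0.2, -0.1, 0], [0, 0, 0], 1]
    - [[0.22, -0.1, 0], [0, 0, 0], 1]
    - [[0.2, -0.1, 0], [0, 0, 0], 1]

```text
clock: 39.95
ee_pos: [381.3, 324.1, 251.0]
ee_rot: [2.223, 2.22, 0.002]
force: [1.2, -0.3, -0.1]
gripper_width: 0.998
```

```bash
python3 - <<'E'
from h import *
K,T=cam("top");im=robot.grab_frame("top")
for n,g,z in [("blue",(647.3,79.5),92),("white",(651.3,-10.5),100),("terra",(655.7,-100.3),86),("green",(659.8,-190.3),96)]:
    rim(im,n,K,T,g,z=z,win=24)
a=np.vstack([cv2.resize(im[60:230,140:400],None,fx=2,fy=2),cv2.resize(robot.grab_frame("side")[110:260,80:340],None,fx=2,fy=2)[:250]])
cv2.imwrite("pics/end.png",a);print(robot.observe())
E
```

```text
blue rim centre [647.   86.9] rms 3.81 pts 53
white rim centre [651.8 -11.5] rms 2.53 pts 31
terra rim centre [658.9 -99.9] rms 3.21 pts 32
green rim centre [ 658.1 -191.3] rms 1.07 pts 41
{'clock': 40.05, 'q': array([-1.3,  0.2,  0.5,  1.9, -0.1,  1. , -0.7]), 'joint_velocities': array([ 0.1, -0. ,  0.1,  0. ,  0. ,  0. ,  0.1]), 'joint_efforts': array([ -0.9, -38.6,   2.9, -29.1,  -0.1,  -0. ,  -1.1]), 'ee_pos': array([378.8, 328.1, 250.3]), 'ee_rot': array([-2.2, -2.2, -0. ]), 'force': array([ 0.1, -0.1, -0.9]), 'torque': array([-0.,  0.,  0.]), 'gripper_width': 0.9964746526672298}
```

View pics/end.png

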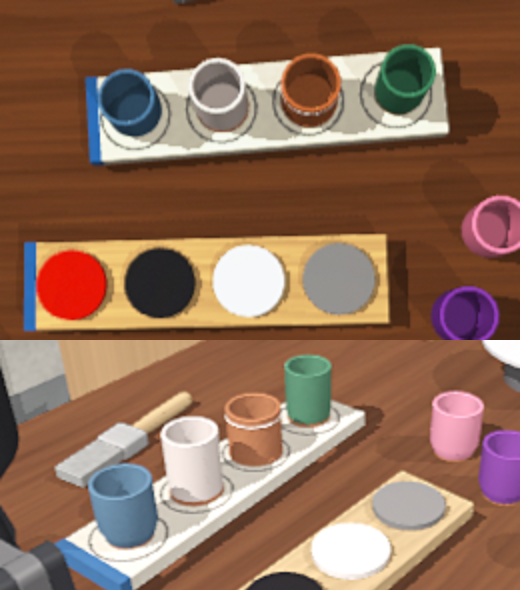

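```bash
python3 - <<'E'
from h import *
K,T=cam("top")
for c,z in [((130,100),92),((219,92),100),((311,88),86),((407,77),96)]: print(plane([(c[0]/2+140,c[1]/2+60)],z,K,T))
print("blue L/R edges",plane([(100/2+140,100/2+60),(160/2+140,50+60)],92,K,T))
E
```

```text
[[643.5  72.   92. ]]
[[645.2 -14.4 100. ]]
[[ 649.9 -101.8   86. ]]
[[ 653.5 -191.6   96. ]]
blue L/R edges [[644.7 101.   92. ]
 [642.3  43.   92. ]]
```

Emit:
send_rows:
  rows:
    - [[-0.15, 0.135, 0], [0, 0, 0], 1]
    - [[-0.15, 0.135, 0], [0, 0, 0], 1]
    - [[-0.15, 0.135, 0], [0, 0, 0], 1]
    - [[-0.15, 0.135, 0], [0, 0, 0], 1]
    - [[-0.15, 0.135, 0], [0, 0, 0], 1]
    - [[-0.15, 0.135, 0], [0, 0, 0], 1]
    - [[-0.15, 0.135, 0], [0, 0, 0], 1]
    - [[-0.15, 0.135, 0], [0, 0, 0], 1]

```text
clock: 40.85
ee_pos: [599.1, 80.2, 250.8]
ee_rot: [2.223, 2.219, 0.0]
force: [0.1, -0.3, 0.2]
gripper_width: 0.997
```

Emit:
send_rows:
  rows:
    - [[-0.15, 0.135, 0], [0, 0, 0], 1]
    - [[-0.14, 0.135, 0], [0, 0, 0], 1]
    - [[0, 0, 0], [0, 0, 0], 1]
    - [[0, 0, 0], [0, 0, 0], 1]
    - [[0, 0, 0], [0, 0, 0], 1]
    - [[0, 0, 0], [0, 0, 0], 1]
    - [[0, 0, 0], [0, 0, 0], 1]
    - [[0, 0, 0], [0, 0, 0], 1]

```text
clock: 41.65
ee_pos: [652.2, 25.0, 251.3]
ee_rot: [2.221, 2.221, 0.002]
force: [-0.2, 0.0, 0.5]
gripper_width: 1.002
```

```bash
python3 - <<'E'
from h import *
s=robot.observe();im=robot.grab_frame('wrist');K,T=cam('wrist',s);print(s["ee_pos"],T[:3,3])
rim(im,"blue",K,T,(647,80),z=92,win=46)
for x,y,h in [(646.7,80.9,92),(650.9,-9,100)]:
    print(proj([[x,y,30],[x,y,h],[x,y+36,30],[x,y-36,30]],K,T))
cv2.imwrite('pics/w8.png',im)
E
```

```text
[652.2  25.  251.3] [652.6  93.8 373.9]
blue rim centre [648.   80.2] rms 0.66 pts 105
[[251.8 107.7]
 [250.5 110.7]
 [251.6  68.9]
 [252.  144.3]]
[[256.2 195.5]
 [255.8 219. ]
 [256.1 161.8]
 [256.2 227.4]]
```

View pics/w8.png

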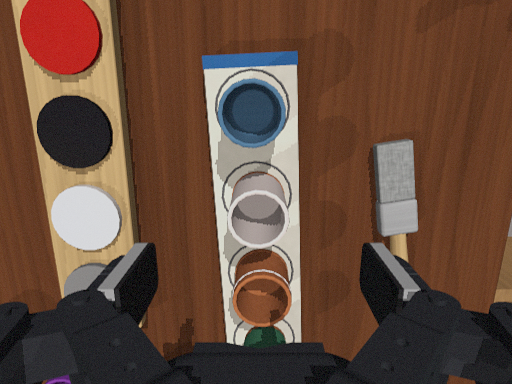

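```bash
python3 -c "
from cell import robot
print(robot.job_done(), robot.observe()['clock'])"
```

```text
the job is handed in; nothing more can be done
the job is handed in; nothing more can be done
```

I moved all four pots onto the kiln shelf in reverse order and handed the job in at about 42 s. From the blue end the shelf now reads blue, white, terracotta, green. I lowered each one until the force reading showed contact, then opened the gripper slowly. Nothing was knocked over or dropped.

**Last checks:** the wrist camera, compared with the circle dots it sees itself, put the pots this far off centre:

| Pot | Offset from circle centre |
|---|---|
| Green | about 1.3 mm |
| Terracotta | about 1.7 mm |
| White | about 2 mm, judged by eye |
| Blue | about 1.5 mm |

The pictures show all four upright and the gripper open, well above them.

**What disagreed:**
- The top and wrist cameras differ by about 1.6 mm along the row, which is within the stated calibration.
- The automatic circle fits were unreliable for some placed pots: blue beside the blue stripe, white on the white shelf, and terracotta in the later views.
- My rough eye estimate from the final top view put blue about 7 mm off. I took a closer wrist look, which gave the value in the table, and relied on that.

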